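Dock the red-capped reference cell in the photometer slide

TASK

Stand the red-capped reference cell upright in the round nest of the photometer's carriage while the carriage is still out at its loading end, let go of it there without dropping it, then push the carriage by its upright blue tab, not by the cell, until the spring detent clicks over and it sits fully home between the two towers. Leave the blue-capped cell, the green flask and the white beaker where they stand.

Things in the scene. Friction and masses are not known exactly. Their poses are not given: they have to be found in the camera images.
- red_cell: Sealed round glass cell, amber, 40 mm diameter, with a flat red cap 44 mm in diameter from 45 to 61 mm above its underside; 61 mm tall, about 0.12 kg. Origin: centre of its underside; z is up its axis. Stands loose on the bench.
- blue_cell: Same cell with a blue cap; not to be used. The two cells can stand in either of two places. Origin: centre of its underside.
- flask: Stoppered green glass flask, 62 mm wide, 130 mm tall, a bystander. Origin: centre of its underside.
- beaker: White beaker, 56 mm wide, 70 mm tall, a bystander. Origin: centre of its underside.
- slide_unit: Photometer slide fixed to the bench: white base plate 150 mm (x) by 300 mm (y -180 to +120 mm), 8 mm thick, steel rail along y, rail top 18 mm high. Origin: on the bench surface, on the rail's centre line. The carriage travels home along +y, ending at a black stop block 34 mm high. A brass spring-plunger housing, 36 mm high, stands at x +60, y +24 mm.
- station (a point): Measuring place: where the nest floor centre is when the carriage is home, 28 mm above the bench, at y +60 mm in the slide unit. On either side stands a white tower with a blue top, 36 by 46 mm, 90 mm tall, centred 55 mm to -x and +x; 74 mm clear between them. Axes as the slide unit's.
- carriage (a joint): Carriage travel along the slide unit's +y in m: 0 = fully out at the loading end, 0.130 = home against the stop. Starts between 0 and 0.035; stays where left. Drag about 1.5 N. From 0.114 a sprung roller resists, up to about 8 N, and pushes back; past its crest at 0.124 it drives the carriage on to the stop at 0.130 and holds it there (5 to 9 N to pull out).
- nest (a point): Centre of the nest floor, on the aluminium carriage plate, 28 mm above the bench. The nest is a black round collar 16 mm high, 46 mm inner diameter at the floor, flaring to 56 mm at the rim. Axes as the slide unit's: the carriage travels home along y. It lies at y = -70 mm + travel in the slide unit's frame.
- tab_top (a point): Middle of the top edge of the upright blue push tab on the carriage, 85 mm above the bench, 62 mm behind the nest centre (-y). The tab is 44 mm wide (x), 10 mm thick (y) and rises from the carriage plate at 28 mm; the plate ends 3 mm behind the tab's back face. Axes as the slide unit's.
Mind the look-alikes: they are no part of the job. What is shaped like the red_cell but turquoise or yellow is not meant.

How it is judged:
By the outcome, as a careful person would: the job done as asked, in the order asked, and still so for the second after the job is handed in, with the robot touching nothing.
It also fails if it takes over 59 s, if anything falls off the work surface, if the arm or the gripper's body presses on something with over 40 N, if the wrist force passes 120 N, or if a joint passes its speed limit or range.

ROBOT

A 7-joint arm with a two-finger parallel gripper is mounted at the origin on the work surface. World frame = base frame: x ahead of the robot, y to its left, z up, the work surface at z = 0. Lengths are in m, angles in rad, forces in N, time in s.
With the tool pointing down it reaches from about 0.4 to 0.85 m from the base axis. Payload 4.5 kg.
Tool frame: the origin (TCP) lies midway between the tips of the shut fingers; the grasp point (between the pads) lies 19 mm behind it; z points along the fingers, y is the line along which they close (so a half turn about z gives the same grasp; the last joint's range is limited). The gripper opens to 88 mm and grips with 3 to 60 N. Pads are 18 mm wide; open, the fingers measure 123 mm over their backs; the gripper's body (75 mm by 187 mm) begins 45 mm behind the grasp point.
Start: joints at [0.034, 0.689, -0.195, 1.565, 0.157, 0.902, -0.215], TCP at [0.625, 0, 0.239] pointing down, gripper open.
Joint ranges: [-3.01, 3.01], [-0.46, 2.08], [-1.47, 1.51], [0.13, 2.56], [-1, 4.14], [0.04, 2.09], [-2.66, 2.66]. Speed limits (rad/s): [2.57, 2.57, 3.14, 3.14, 3.14, 3.14, 3.14].

INTERFACE

Orientations are given as a unit quaternion [x, y, z, w].
In Python, from plant import r gives the robot as it stands.
- The arm moves only by the tool move_arm, never from a script. Its argument "targets" is a list that holds one entry, the list of rows, each a list of 7 numbers: the opening, from 0 (shut) to 1 (fully open), then the shift along the tool's x, y, z in mm, then the turn, a rotation vector about the tool's x, y, z in degrees. In form: [[[claw, dx, dy, dz, ax, ay, az], ...]]. A call has 1 to 10 rows; each row is the pose to reach, as a shift and turn from the pose commanded when the call began, along the tool's axes at that moment; what a row does not reach only later rows make up. A row lasts 1/8 s, in which the tool goes at most 62.5 mm and 10.7 degrees, less where a joint would pass 70% of its speed; a pose out of reach is approached as far as the arm can. A call with a gripper value outside its range is refused whole. The fingers move at their own pace and stop on an object; "newtons" is the grip in N (left out, the last holds). Time passes only in rows, so rows that repeat a pose let the fingers close. It gives the time, the measured TCP pose, the force, the opening and the grip force at its end, in the units of the state.
- r.get_state(): the state, without advancing time (a new reading comes with each control period).
- r.snapshot(name): name is "scene" or "side" or "wrist"; returns the picture (480x640x3 uint8, red, green, blue); there is no depth.
- r.camera_info(name): a dict with "fx", "fy", "cx", "cy" (pixels), "R" (3x3) and "t" (3): a world point X has camera coordinates R X + t. Camera axes: x right, y down, z forward; pixel columns grow to the right and rows downward; lengths in m; the calibration is good to about 2 mm. A picture is of the moment at which its call begins: read the wrist's pose just before it. camera_info takes no time and is no camera call; for the wrist camera it gives the pose at the moment of the call.
- r.finish_job(): hands the job in; it is judged then, once.
The state is a dict: "clock": time; "q": joint angles; "qd": joint speeds; "joint_torque": joint torques, N m; "tool_pos": TCP position; "eef_rot": TCP orientation; "contact_force": force on the tool from outside, world axes, zero at the start; "moment": the same for the moment, N m; "opening": opening from 0.0 (shut) to 1.0 (fully open); "finger_force": force on a finger pad.
Only numpy, scipy, OpenCV 4.12 (cv2) and the standard library are available. Lean on these libraries where they do the work, as an engineer would, in place of code of your own. Each camera call takes 0.05 s, during which the arm holds its last target. There are 200 camera calls.

## Working session

There is one attempt and no reset: what is moved stays moved. The work goes in short steps, Python scripts to look and compute and a tool call to move; the robot and the scene stay as the last step left them, time stands still between calls to the robot, and variables do not carry over. Pictures are saved under pics/ and viewed, at most 10 in all, crops included, and the job is handed in when it is done.

Besides the shell and the picture viewer there is one more tool, called after ">>>" as name(argument=value, ...) on one line, values as JSON. move_arm: Moves the arm, as the interface text tells. Its arguments: {"type":"object","properties":{"targets":{"type":"array","items":{"type":"array","items":{"type":"array","items":{"type":"number"}}}},"newtons":{"type":"number"}},"required":["targets"]}

```bash
mkdir -p pics; ls
python3 - <<'E'
from plant import r
import cv2,numpy as np
s=r.get_state(); print(s)
for n in ("scene","side","wrist"):
    i=r.camera_info(n); print(n,i)
    np.savez(f"pics/{n}0.npz",**i)
    cv2.imwrite(f"pics/{n}0.png",r.snapshot(n)[:,:,::-1])
E
```

```text
pics
{'clock': 0.0, 'q': array([ 0.03382524,  0.68996816, -0.19452797,  1.566315  ,  0.15731543,
        0.90251248, -0.21508824]), 'qd': array([ 0.00129824,  0.00166821, -0.00041683, -0.00106859,  0.00052241,
        0.00111092,  0.00172472]), 'joint_torque': array([ 3.38560185e-04, -5.27571630e+01, -1.26686912e+00, -1.53434461e+01,
       -5.26333472e-02,  6.56995355e-03,  1.65937727e-04]), 'tool_pos': array([ 6.24379011e-01, -6.20582242e-05,  2.37928011e-01]), 'eef_rot': array([ 7.07075478e-01,  7.07137505e-01, -6.86080843e-04, -5.89237495e-04]), 'contact_force': array([ 0.40651618, -0.299025  ,  0.11649426]), 'moment': array([-0.02182609,  0.0619566 ,  0.00506207]), 'finger_force': 0.0, 'opening': 1.002045715773948}
scene {'fx': 590.894172889806, 'fy': 590.894172889806, 'cx': 317.376778578746, 'cy': 229.21878029483375, 'R': array([[ 0.14626207,  0.98913457, -0.01483944],
       [ 0.73375174, -0.11853554, -0.66899754],
       [-0.66348759,  0.0869605 , -0.74311647]]), 't': array([-0.06271092, -0.40041468,  1.37853255])}
side {'fx': 583.8745549108091, 'fy': 583.8745549108091, 'cx': 314.39389611980573, 'cy': 235.13780403067562, 'R': array([[-0.98702729, -0.16038734, -0.00728155],
       [-0.07654068,  0.50993176, -0.85680285],
       [ 0.14113343, -0.84513046, -0.51559272]]), 't': array([0.59715921, 0.14066254, 0.93952649])}
wrist {'fx': 348.48826716811493, 'fy': 348.48826716811493, 'cx': 324.6852870923593, 'cy': 233.97503556083237, 'R': array([[ 9.99999114e-01, -3.58267808e-04, -1.28176880e-03],
       [-1.93435225e-05, -9.66897099e-01,  2.55166610e-01],
       [-1.33075652e-03, -2.55166359e-01, -9.66896250e-01]]), 't': array([-0.6248554 , -0.03555228,  0.38852307])}
```

View pics/scene0.png

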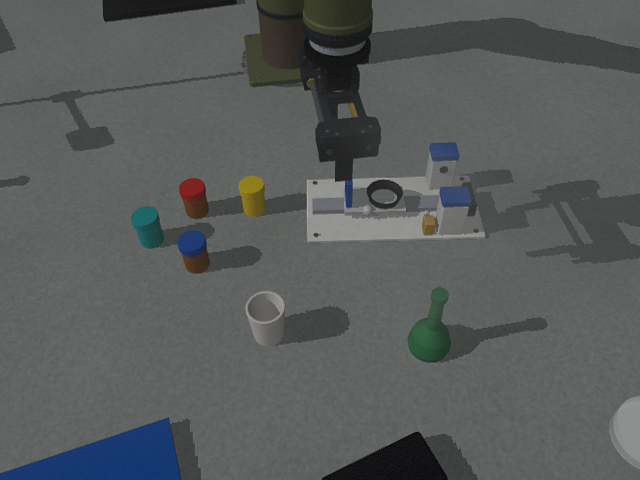

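View pics/side0.png

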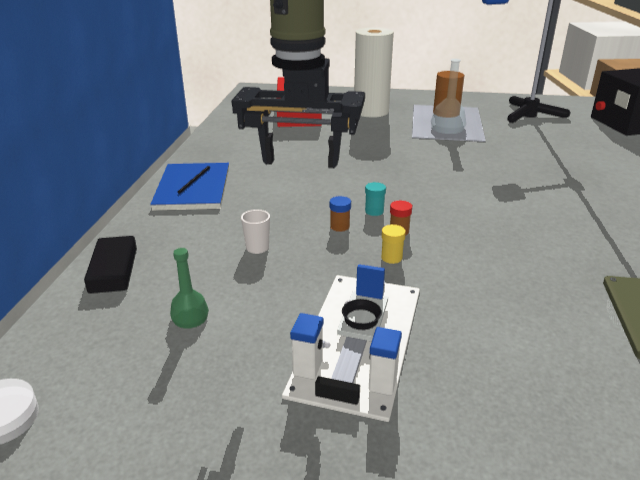

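View pics/wrist0.png

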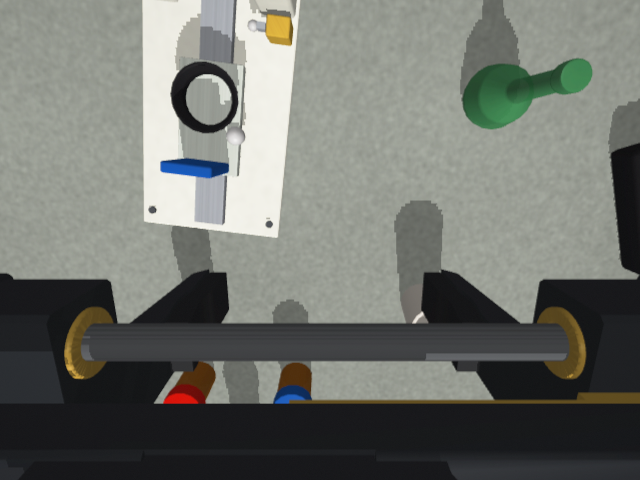

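The scene view shows the red cell at about (193,198), with blue at (195,252), turquoise at (148,227) and yellow at (253,196) around it. The nest ring is at (385,193), the tab at (349,193) and the towers at (443,152) and (454,197). In the side view the red cap is at (401,210), the ring at (361,314) and the tab at (370,282). In the wrist view the ring is at (205,97) and the tab at (194,168).

```bash
cat > h.py <<'E'
import numpy as np,cv2
def ray(c,uv):
    d=np.array([(uv[0]-c['cx'])/c['fx'],(uv[1]-c['cy'])/c['fy'],1.])
    R=np.array(c['R']);return -R.T@c['t'],R.T@d
def plane(c,uv,z):
    o,d=ray(c,uv);return o+d*(z-o[2])/d[2]
def tri(obs):
    A=np.zeros((3,3));b=np.zeros(3);P=[]
    for c,uv in obs:
        o,d=ray(c,uv);d=d/np.linalg.norm(d);M=np.eye(3)-np.outer(d,d);A+=M;b+=M@o;P.append((M,o))
    x=np.linalg.solve(A,b);return x,[1e3*np.linalg.norm(M@(x-o)) for M,o in P]
def blobs(img,hue,smin=110,vmin=50,amin=40):  # bgr img, hue range -> contours by area
    h=cv2.cvtColor(img,cv2.COLOR_BGR2HSV);lo,hi=hue
    m=((h[...,0]>=lo)&(h[...,0]<=hi)) if lo<=hi else ((h[...,0]>=lo)|(h[...,0]<=hi))
    m=(m&(h[...,1]>smin)&(h[...,2]>vmin)).astype(np.uint8)
    n,l,st,ce=cv2.connectedComponentsWithStats(m)
    return [(st[i][:4].tolist(),int(st[i][4]),ce[i].round(1).tolist()) for i in np.argsort(-st[1:,4])+1 if st[i][4]>=amin]
E
python3 - <<'E'
from h import *
for n in ("scene","side","wrist"):
    im=cv2.imread(f"pics/{n}0.png")
    for k,hu in dict(red=(174,4),blue=(108,125),turq=(85,97),yel=(22,32),green=(60,80)).items(): print(n,k,blobs(im,hu)[:6])
    # white plate
    h=cv2.cvtColor(im,cv2.COLOR_BGR2HSV)
    m=(h[...,2]<60).astype(np.uint8)
    nn,l,st,ce=cv2.connectedComponentsWithStats(m)
    print(n,'dark',[(s.tolist(),c.round(1).tolist()) for s,c in zip(st,ce) if 150<s[4]<6000][:12])
E
```

```text
scene red [([179, 178, 26, 24], 504, [191.8, 189.5])]
scene blue [([0, 418, 181, 62], 6147, [110.5, 458.3]), ([178, 230, 28, 27], 607, [191.6, 242.9]), ([440, 187, 31, 19], 452, [453.7, 195.3]), ([430, 143, 29, 17], 373, [443.4, 149.6]), ([345, 180, 7, 27], 176, [348.2, 192.4])]
scene turq [([131, 206, 33, 42], 959, [147.3, 226.4])]
scene yel [([239, 176, 27, 41], 877, [252.3, 195.3])]
scene green [([408, 329, 42, 33], 850, [426.3, 345.5])]
scene dark [([103, 0, 134, 22, 1762], [154.4, 7.1]), ([367, 180, 36, 29, 484], [384.3, 191.8]), ([428, 326, 23, 36, 171], [444.2, 346.0]), ([322, 432, 126, 48, 3284], [394.9, 462.9])]
side red [([390, 200, 22, 17], 315, [400.6, 208.3]), ([277, 111, 45, 8], 252, [299.4, 114.8]), ([277, 122, 44, 5], 151, [294.7, 124.3]), ([277, 77, 8, 14], 98, [280.4, 83.6]), ([595, 101, 11, 10], 85, [600.1, 105.2])]
side blue [([0, 0, 188, 320], 41110, [77.5, 120.4]), ([151, 163, 78, 42], 2524, [191.2, 183.7]), ([356, 265, 29, 34], 824, [369.9, 281.1]), ([370, 327, 31, 32], 756, [385.2, 342.5]), ([290, 313, 33, 30], 709, [306.4, 327.7]), ([330, 196, 21, 16], 292, [
[... 157 characters left out ...]
 15, 15, 202], [280.1, 6.5]), ([271, 36, 54, 16, 596], [297.4, 44.1]), ([232, 54, 133, 114, 5082], [297.5, 102.5]), ([591, 69, 49, 67, 2331], [619.0, 100.7]), ([508, 96, 62, 27, 798], [533.4, 108.8]), ([84, 236, 52, 57, 2301], [110.6, 264.5]), ([604, 280, 34, 76, 201], [621.1, 320.0]), ([342, 299, 39, 31, 583], [361.3, 312.2]), ([315, 377, 44, 27, 844], [336.8, 389.9])]
wrist red [([163, 385, 42, 19], 629, [184.5, 395.3])]
wrist blue [([161, 159, 68, 19], 949, [194.3, 167.5]), ([274, 386, 37, 18], 459, [291.0, 394.4])]
wrist turq []
wrist yel [([267, 15, 25, 28], 481, [278.1, 27.5])]
wrist green [([464, 59, 128, 70], 4875, [517.3, 90.4])]
wrist dark [([171, 62, 67, 71, 1760], [199.3, 94.9])]
```

```bash
python3 - <<'E'
from h import *
C={n:dict(np.load(f"pics/{n}0.npz")) for n in("scene","side","wrist")}
def T(**k):
    x,e=tri([(C[n],uv) for n,uv in k.items()]); return (x*1e3).round(1),np.round(e,1)
def P(n,a):print(n,*a);return a[0]
P('red',T(scene=(191.8,189.5),side=(400.6,208.3)))
P('bluecap',T(scene=(191.6,242.9),side=(339.9,203.8)))
P('turq',T(scene=(147.3,226.4),side=(374.5,198.1)))
P('yel',T(scene=(252.3,195.3),side=(392.4,243.1)))
P('ring',T(scene=(385,194),side=(361.5,314)))
P('ring3',T(scene=(385,194),side=(361.5,314),wrist=(204.5,97.5)))
P('tab',T(scene=(348.2,192.4),side=(369.9,281.1)))
P('tabw',T(side=(369.9,281.1),wrist=(194.3,167.5)))
a=P('tA',T(scene=(453.7,195.3),side=(306.4,327.7)))
b=P('tB',T(scene=(443.4,149.6),side=(385.2,342.5)))
print(np.degrees(np.arctan2(*(a-b)[1::-1])), (a+b)/2, np.linalg.norm((a-b)))
w=C['wrist']
for uv in((152,210),(269,224)): print(plane(w,uv,.008)*1e3)
E
python3 - <<'E'
import cv2,numpy as np
im=cv2.imread('pics/wrist0.png');sc=cv2.imread('pics/scene0.png')
a=cv2.resize(im[0:250,120:320],None,fx=2.2,fy=2.2,interpolation=3);b=cv2.resize(sc[140:250,295:490],None,fx=1.8,fy=1.8,interpolation=3)
o=np.zeros((600,800,3),np.uint8);o[:550,:440]=a;o[:198,445:445+351]=b
cv2.imwrite('pics/crop1.png',o)
E
```

```text
red [ 466.2 -221.7   53.3] [0.2 0.2]
bluecap [ 588.2 -222.6   53.5] [0.3 0.3]
turq [ 522.4 -298.4   33.1] [0.9 0.9]
yel [ 476.3 -120.7   32.8] [0.5 0.5]
ring [514.2 105.4  38.1] [0.6 0.6]
ring3 [513.8 105.1  38. ] [1.  0.3 0.8]
tab [509.5  39.7  51.8] [3.9 3.9]
tabw [505.7  42.2  57.7] [1. 1.]
tA [581.6 200.9  83.3] [1.6 1.6]
tB [472.1 216.1  84.6] [1.7 1.7]
-7.902884770200367 [526.85 208.5   83.95] 110.55758680434373
[435.51434577  -7.47835315   8.        ]
[563.18339083 -23.24337595   8.        ]
```

View pics/crop1.png

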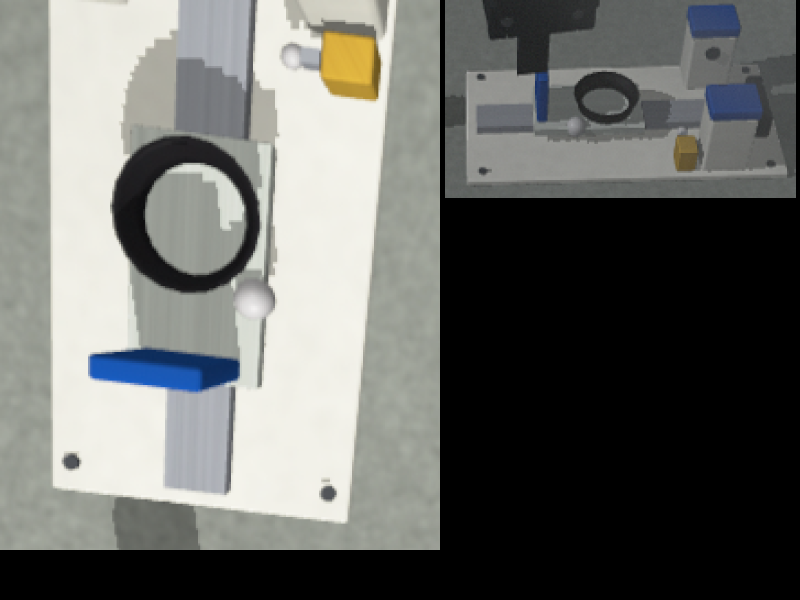

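The crop shows the plate yawed about -7.3°, with the ring near (185,213), the tab at (163,368) and the screws at (71,461) and (328,493). The red cell is near (466,-222), with its cap measured at about 53 mm. The nest is near (514,105), so travel is about 26 mm. I'll move to view the red cell from close by.

>>> move_arm(targets=[[[1,-45,-25,0,0,0,0],[1,-90,-50,0,0,0,0],[1,-135,-75,0,0,0,0],[1,-180,-100,0,0,0,0],[1,-225,-125,0,0,0,0],[1,-265,-150,0,0,0,0],[1,-285,-159,0,0,0,0],[1,-285,-159,0,0,0,0],[1,-285,-159,0,0,0,0]]])

```text
clock: 1.27
tool_pos: [0.4669, -0.2834, 0.2387]
eef_rot: [0.706, 0.708, 0.001, -0.0]
contact_force: [-0.1, -0.0, 0.0]
opening: 1.003
finger_force: 0.0
```

Run:
```python
from h import *
from plant import r
c=r.camera_info("wrist");s=r.get_state();im=r.snapshot("wrist")[:,:,::-1].copy()
cv2.imwrite("pics/w1.png",im);np.savez("pics/w1.npz",**c)
print(s['clock'],s['tool_pos']*1e3,s['eef_rot'])
C={n:dict(np.load(f"pics/{n}0.npz")) for n in("scene","side","wrist")}
print(blobs(im,(174,4)))
h=cv2.cvtColor(im,cv2.COLOR_BGR2HSV)
m=(((h[...,0]>174)|(h[...,0]<4))&(h[...,1]>110)&(h[...,2]>50)).astype(np.uint8)
k=max(cv2.findContours(m,0,1)[0],key=cv2.contourArea);e=cv2.fitEllipse(k);print(e)
b=blobs(im,(174,4))[0];print(plane(c,b[2],.057)*1e3,plane(c,e[0],.057)*1e3)
print('tri',tri([(C['scene'],(191.8,189.5)),(C['side'],(400.6,208.3)),(c,b[2])]))
print('ball',tri([(C['scene'],(369,210)),(C['wrist'],(235,134))]))
```

```text
1.275 [ 466.85686097 -283.41902517  238.65661945] [ 7.06460941e-01  7.07751704e-01  6.44948960e-04 -2.22023093e-04]
[([300, 121, 47, 49], 1869, [323.0, 145.0])]
((322.953369140625, 144.9702606201172), (46.92157745361328, 48.847023010253906), 177.54412841796875)
[ 466.13292691 -221.24086337   57.        ] [ 466.09043827 -221.21467079   57.        ]
tri (array([ 0.46618377, -0.22148573,  0.05336374]), [np.float64(0.3257042960207764), np.float64(0.2024057443098761), np.float64(0.22957001075121597)])
ball (array([0.53664149, 0.07287715, 0.02636626]), [np.float64(0.7024645976573999), np.float64(0.7024645976574022)])
```

View pics/w1.png

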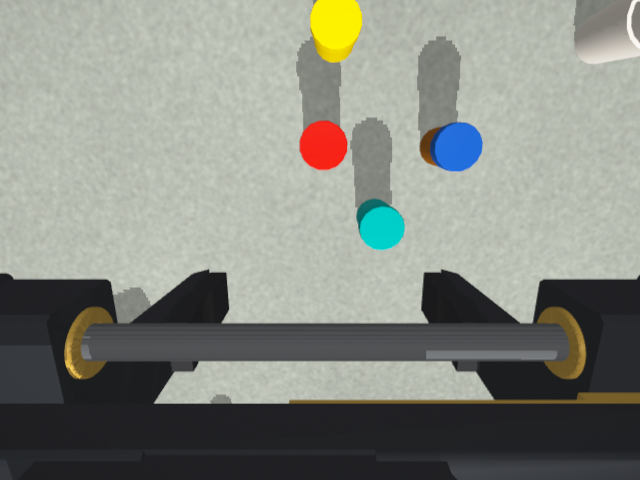

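The red cap is at (323,145), blue at (458,147), turquoise at (382,228) and yellow at (336,22). The red cell's axis is (466,-221.5) with the cap centre at z≈53. I'll descend onto it with the fingers clear of its neighbours.

>>> move_arm(targets=[[[1,40,-1,20,0,0,0],[1,62,-1,60,0,0,0],[1,62,-1,105,0,0,0],[1,62,-1,145,0,0,0],[1,62,-1,180,0,0,0],[1,62,-1,198,0,0,0],[1,62,-1,204,0,0,0],[1,62,-1,204,0,0,0]]])

```text
clock: 2.33
tool_pos: [0.4656, -0.2221, 0.0348]
eef_rot: [0.707, 0.708, 0.0, -0.0]
contact_force: [-0.2, -0.0, -0.1]
opening: 0.997
finger_force: 0.0
```

>>> move_arm(targets=[[[0.42,0,0,0,0,0,0],[0.42,0,0,0,0,0,0],[0.42,0,0,0,0,0,0],[0.42,0,0,0,0,0,0],[0.42,0,0,0,0,0,0],[0.42,0,0,0,0,0,0],[0.42,0,0,0,0,0,0],[0.42,0,0,0,0,0,0]]], newtons=12)

```text
clock: 3.32
tool_pos: [0.4651, -0.223, 0.0348]
eef_rot: [0.707, 0.707, 0.0, 0.0]
contact_force: [-0.3, -0.6, 1.3]
opening: 0.491
finger_force: 12.0
```

>>> move_arm(targets=[[[0.3,0,0,-15,0,0,0],[0.3,0,0,-50,0,0,0],[0.3,0,0,-95,0,0,0],[0.3,20,5,-140,0,0,0],[0.3,60,10,-180,0,0,2],[0.3,110,20,-205,0,0,4],[0.3,160,27,-205,0,0,6],[0.3,210,35,-205,0,0,7],[0.3,245,41,-205,0,0,7],[0.3,260,41,-205,0,0,7]]])

```text
clock: 4.58
tool_pos: [0.5058, 0.0393, 0.2403]
eef_rot: [0.748, 0.664, 0.0, -0.0]
contact_force: [-0.5, -1.2, -0.9]
opening: 0.484
finger_force: 12.0
```

>>> move_arm(targets=[[[0.3,0,0,0,0,0,0],[0.3,0,0,0,0,0,0]]])

```text
clock: 4.82
tool_pos: [0.5056, 0.0347, 0.2398]
eef_rot: [0.75, 0.662, -0.001, 0.0]
contact_force: [0.3, -0.3, -1.2]
opening: 0.487
finger_force: 12.0
```

Run:
```python
from h import *
from plant import r
c=r.camera_info("wrist");s=r.get_state();im=r.snapshot("wrist")[:,:,::-1].copy()
cv2.imwrite("pics/w2.png",im);np.savez("pics/w2.npz",**c)
print(s['clock'],s['tool_pos']*1e3,s['eef_rot'],s['opening'],s['finger_force'],s['contact_force'])
h=cv2.cvtColor(im,cv2.COLOR_BGR2HSV)
m=(h[...,2]<60).astype(np.uint8)
nn,l,st,ce=cv2.connectedComponentsWithStats(m)
print('dark',[(a.tolist(),b.round(1).tolist()) for a,b in zip(st,ce) if 300<a[4]<12000])
print('blue',blobs(im,(108,125)));print('red',blobs(im,(174,4)));print('yel',blobs(im,(15,32)))
```

```text
4.825 [505.61130613  34.71051254 239.77651641] [ 7.49917944e-01  6.61530371e-01 -7.10510513e-04  3.75587660e-04] 0.4874021766986981 11.997019338305108 [ 0.25957639 -0.25333446 -1.2358852 ]
dark [([293, 103, 64, 67, 1515], [323.8, 135.0]), ([193, 329, 265, 3, 699], [330.8, 329.9])]
blue [([372, 0, 49, 27], 1282, [395.5, 12.7]), ([228, 0, 49, 27], 1278, [252.2, 12.8]), ([300, 195, 49, 20], 888, [324.1, 204.7])]
red [([268, 249, 114, 75], 7028, [324.5, 290.9])]
yel [([169, 377, 435, 27], 3000, [442.2, 398.2]), ([288, 228, 75, 34], 1109, [326.0, 241.7]), ([443, 307, 30, 72], 1088, [460.2, 343.0]), ([178, 307, 30, 72], 1068, [189.2, 343.0]), ([375, 48, 27, 26], 616, [388.2, 60.4]), ([296, 361, 39, 15], 411, [314.2, 367.3])]
```

View pics/w2.png

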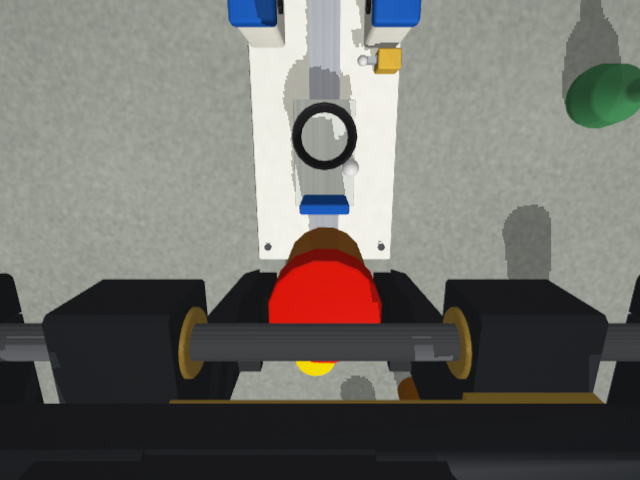

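The ring is centred near (325,136.5), the tab at (324,205), the towers at (252,12) and (395,12), and the held red cap at (325,290). The cell sits upright in the grip.

Run:
```python
from h import *
C={n:dict(np.load(f"pics/{n}.npz")) for n in("scene0","side0","wrist0","w2")}
im=cv2.imread("pics/w2.png")
m=(cv2.cvtColor(im,cv2.COLOR_BGR2HSV)[95:178,285:365,2]<60).astype(np.uint8)
ks,hh=cv2.findContours(m,cv2.RETR_CCOMP,1)
ks=sorted(ks,key=cv2.contourArea)[-2:]
E_=[]
for k in ks:
    k=k+np.array([285,95]);e=cv2.fitEllipse(k);print(e); E_.append(e[0])
    (x,y),_=cv2.minEnclosingCircle(k)
    for z in(.028,.044): print(z,plane(C['w2'],e[0],z)*1e3)
print(tri([(C['w2'],E_[-1]),(C['wrist0'],(204.5,97.5)),(C['scene0'],(385,194)),(C['side0'],(361.5,314))]))
# yaw from screws, tab, towers
a=plane(C['w2'],(268,246.5),.008);b=plane(C['w2'],(381,246.5),.008);print(a*1e3,b*1e3,np.degrees(np.arctan2(*(b-a)[1::-1])))
t=tri([(C['w2'],(324.1,204.7)),(C['side0'],(369.9,281.1)),(C['wrist0'],(194.3,167.5))]);print('tab',t)
# tab top edge: back-top / front-top rows
print('tab rows top',plane(C['w2'],(324,195.5),.085)*1e3,plane(C['w2'],(324,208),.085)*1e3,plane(C['w2'],(324,215),.085)*1e3)
# held cap: nearest edges
for v in(249,):print('cap front',plane(C['w2'],(325,v),.2398+.019+.008)*1e3)
for v in(228,):print('cell bottom front',plane(C['w2'],(325,v),.2398+.019-.053)*1e3)
```

```text
((324.2347717285156, 136.1038818359375), (48.0713996887207, 50.34621810913086), 178.30459594726562)
0.028 [514.70803878 104.15883813  28.        ]
0.044 [514.69846803 103.92814476  44.        ]
((324.06976318359375, 135.60301208496094), (63.057220458984375, 65.6875), 1.7204313278198242)
0.028 [514.60609913 104.65178861  28.        ]
0.044 [514.60108943 104.39903936  44.        ]
(array([0.51404865, 0.10490138, 0.03814257]), [np.float64(0.6892967311299745), np.float64(0.943709563888114), np.float64(0.988438371824859), np.float64(0.2445355390094238)])
[436.478563    -6.94749782   8.        ] [563.37185789 -22.95176831   8.        ] -7.188408593706151
tab (array([0.50604483, 0.0418072 , 0.05762836]), [np.float64(0.7809062834022981), np.float64(0.8634298757728066), np.float64(1.287131449024526)])
tab rows top [508.25138551  54.16838512  85.        ] [506.87007733  43.25979814  85.        ] [506.08522117  37.06156383  85.        ]
cap front [509.97061938  62.20433679 266.8       ]
cell bottom front [509.1065914   54.89731251 205.8       ]
```

>>> move_arm(targets=[[[0.3,30,0,0,0,0,0],[0.3,55,0,15,0,0,0],[0.3,67,0,45,0,0,0],[0.3,69,0,80,0,0,0],[0.3,69,0,110,0,0,0],[0.3,69,0,130,0,0,0],[0.3,69,0,138,0,0,0],[0.3,69,0,138,0,0,0],[0.3,69,0,138,0,0,0]]])

```text
clock: 6.0
tool_pos: [0.5151, 0.1053, 0.1025]
eef_rot: [0.749, 0.662, 0.001, 0.0]
contact_force: [0.0, -0.6, -1.1]
opening: 0.488
finger_force: 12.0
```

Run:
```python
from h import *
from plant import r
s=r.get_state();p=s['tool_pos']*1e3;q=s['eef_rot'];print(s['clock'],p,q,s['contact_force'])
from scipy.spatial.transform import Rotation as Ro
M=Ro.from_quat(q).as_matrix();print('to go, tool axes',M.T@(np.array([514.5,104.3,62.8])-p)-[1.1,0,0],'tilt',M[:,2])
for n in("scene","side"):
    im=r.snapshot(n)[:,:,::-1].copy();cv2.imwrite(f"pics/{n}1.png",im);print(n,blobs(im,(174,4))[:2])
a=cv2.imread("pics/side1.png")[200:420,260:460];b=cv2.imread("pics/scene1.png")[100:260,290:490]
o=np.zeros((600,800,3),np.uint8);o[:440,:400]=cv2.resize(a,None,fx=2,fy=2);o[:320,400:]=cv2.resize(b,None,fx=2,fy=2);cv2.imwrite("pics/crop2.png",o)
```

```text
6.0 [515.10329762 105.30995002 102.53171477] [7.49162019e-01 6.62386292e-01 7.11089482e-04 4.05422193e-04] [ 0.04425775 -0.55871675 -1.08650549]
to go, tool axes [-2.19723383 -0.5366105  39.73035682] tilt [ 1.60253467e-03  3.34578032e-04 -9.99998660e-01]
scene []
side [([277, 77, 45, 50], 1956, [298.5, 103.3]), ([347, 259, 31, 25], 629, [361.6, 270.6])]
```

View pics/crop2.png

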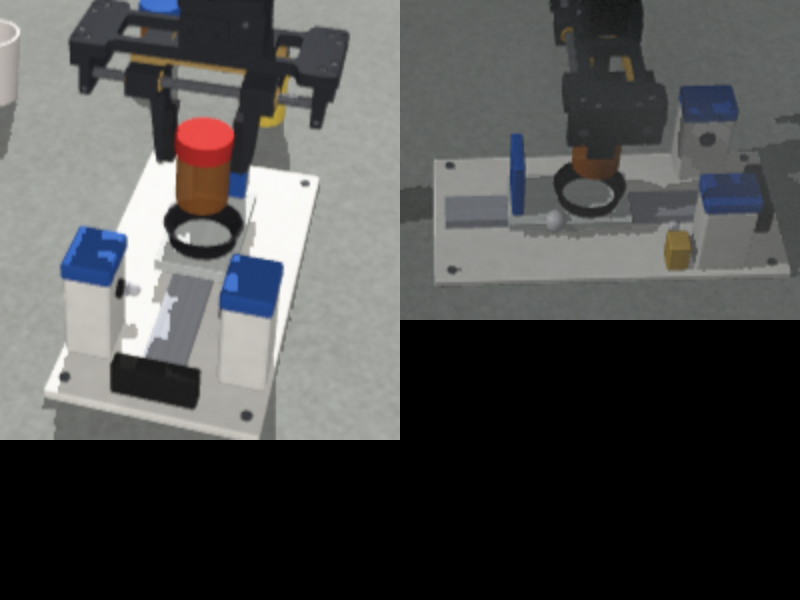

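The held cell is upright and centred over the ring in both views, at about (205,165) over (204,230) in the crop. I'll lower it.

>>> move_arm(targets=[[[0.3,-2,-0.5,10,0,0,0],[0.3,-2,-0.5,20,0,0,0],[0.3,-2,-0.5,28,0,0,0],[0.3,-2,-0.5,33,0,0,0],[0.3,-2,-0.5,35,0,0,0],[0.3,-2,-0.5,36,0,0,0],[0.3,-2,-0.5,37,0,0,0],[0.3,-2,-0.5,37,0,0,0]]])

```text
clock: 7.1
tool_pos: [0.5138, 0.1036, 0.0649]
eef_rot: [0.749, 0.663, 0.0, 0.0]
contact_force: [0.4, 0.1, -1.2]
opening: 0.487
finger_force: 12.0
```

>>> move_arm(targets=[[[0.3,0,0,1,0,0,0],[0.3,0,0,1,0,0,0],[0.3,0,0,2,0,0,0],[0.3,0,0,2,0,0,0]]])

```text
clock: 7.6
tool_pos: [0.5138, 0.1036, 0.0628]
eef_rot: [0.749, 0.663, 0.0, 0.0]
contact_force: [0.5, -0.8, 0.3]
opening: 0.491
finger_force: 12.0
```

>>> move_arm(targets=[[[0.3,0,0,0.5,0,0,0],[0.3,0,0,0.5,0,0,0],[0.3,0,0,1,0,0,0],[0.3,0,0,1,0,0,0]]])

```text
clock: 8.1
tool_pos: [0.514, 0.1036, 0.0626]
eef_rot: [0.749, 0.663, 0.0, 0.0]
contact_force: [-1.1, -0.9, 7.9]
opening: 0.489
finger_force: 12.0
```

Run:
```python
from h import *
from plant import r
s=r.get_state();print(s['tool_pos'],s['contact_force'],s['moment'])
c=r.camera_info("side");im=r.snapshot("side")[:,:,::-1].copy();b=blobs(im,(174,4))
b=[x for x in b if x[0][1]>200][0];print(b,plane(c,b[2],.028+.0535)*1e3)
```

```text
[0.51397479 0.10356868 0.06257272] [-1.14755259 -0.85220676  7.9444279 ] [ 0.01333752  0.35277764 -0.01443776]
([347, 280, 30, 25], 614, [361.4, 291.9]) [515.32438987 106.28911288  81.5       ]
```

Contact came at exactly the bench height plus 28 mm, so the cell is on the nest floor. I'll ease off, open and retreat upward.

>>> move_arm(targets=[[[0.45,0,0,-1,0,0,0],[0.5,0,0,-1,0,0,0],[0.55,0,0,-1,0,0,0],[0.65,0,0,-1,0,0,0],[0.8,0,0,-1,0,0,0],[0.8,0,0,-1,0,0,0],[0.8,0,0,-1,0,0,0],[0.8,0,0,-1,0,0,0]]])

```text
clock: 9.15
tool_pos: [0.5137, 0.1036, 0.0627]
eef_rot: [0.749, 0.663, 0.0, 0.0]
contact_force: [0.6, 0.1, -0.4]
opening: 0.805
finger_force: 0.0
```

>>> move_arm(targets=[[[0.8,0,0,-8,0,0,0],[0.8,0,0,-30,0,0,0],[0.8,0,0,-70,0,0,0],[0.8,-20,0,-110,0,0,0],[0.8,-50,0,-140,0,0,0],[0.5,-90,0,-150,0,0,0],[0.2,-120,0,-150,0,0,0],[0,-140,0,-150,0,0,0],[0,-140,0,-150,0,0,0],[0,-140,0,-150,0,0,0]]])

```text
clock: 10.4
tool_pos: [0.4968, -0.0342, 0.213]
eef_rot: [0.749, 0.663, 0.001, -0.0]
contact_force: [-0.7, 0.1, 0.3]
opening: 0.254
finger_force: 0.0
```

Run:
```python
from h import *
from plant import r
c=r.camera_info("wrist");s=r.get_state();im=r.snapshot("wrist")[:,:,::-1].copy()
cv2.imwrite("pics/w3.png",im);np.savez("pics/w3.npz",**c)
print(s['clock'],s['tool_pos']*1e3,s['eef_rot'],s['opening'])
b=blobs(im,(174,4));print(b,plane(c,b[0][2],.085)*1e3)
b=[x for x in blobs(im,(108,125))];print(b)
for x in b:print(x[2],plane(c,x[2],.085)*1e3)
cs=r.camera_info("side");sd=r.snapshot("side")[:,:,::-1].copy();cv2.imwrite("pics/side2.png",sd)
print([x for x in blobs(sd,(174,4)) if x[0][1]>200],blobs(sd,(108,125)))
o=np.zeros((600,800,3),np.uint8);o[:400,:400]=cv2.resize(im[0:280,190:470],(400,400));o[:440,400:]=cv2.resize(sd[200:420,260:460],(400,440));cv2.imwrite("pics/crop3.png",o)
```

```text
10.4 [496.84111487 -34.19437624 212.99893838] [ 7.48554839e-01  6.63072684e-01  5.08606071e-04 -1.02906120e-04] 0.25371631898097946
[([294, 0, 63, 67], 3474, [325.0, 31.7])] [514.91371229 104.69221687  85.        ]
[([296, 119, 58, 15], 838, [324.3, 125.9])]
[324.3, 125.9] [506.71228921  41.69761366  85.        ]
[([348, 280, 29, 25], 596, [361.6, 292.0])] [([0, 0, 188, 320], 41105, [77.5, 120.3]), ([151, 163, 78, 42], 2527, [191.2, 183.7]), ([370, 327, 31, 32], 753, [385.2, 342.5]), ([290, 313, 33, 30], 709, [306.4, 327.7]), ([357, 265, 28, 34], 505, [372.3, 276.7]), ([330, 196, 21, 16], 292, [339.9, 203.8]), ([482, 0, 26, 4], 89, [494.3, 1.3])]
```

View pics/crop3.png

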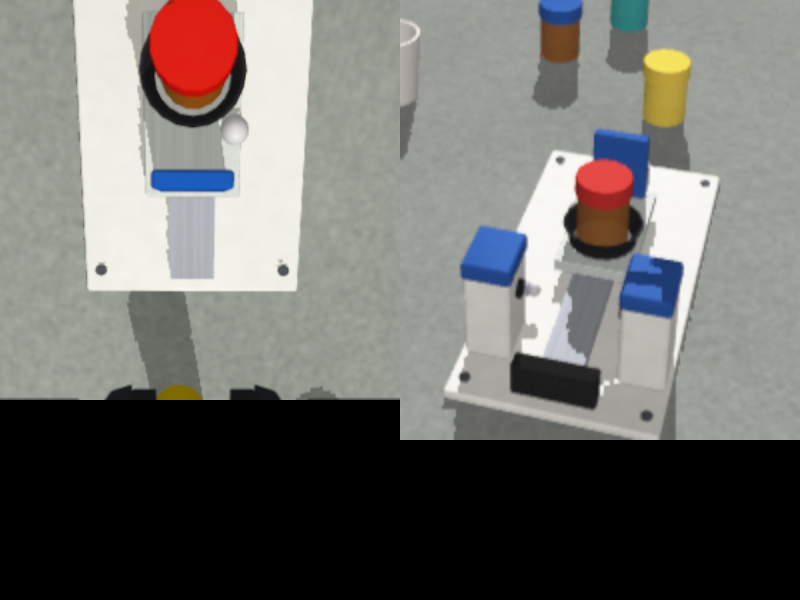

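The cell stands upright and centred in the nest. The tab's top is at about (193,180) in the crop, or (506.7,42) in world coordinates. I'll shut the fingers, go down behind the tab and push.

>>> move_arm(targets=[[[0,0,0,30,0,0,0],[0,0,0,70,0,0,0],[0,0,0,110,0,0,0],[0,0,0,145,0,0,0],[0,0,0,160,0,0,0],[0,10,0,161,0,0,0],[0,30,0,161,0,0,0],[0,45,0,161,0,0,0],[0,50,0,161,0,0,0],[0,50,0,161,0,0,0]]])

```text
clock: 11.75
tool_pos: [0.503, 0.0145, 0.0522]
eef_rot: [0.749, 0.663, 0.0, 0.0]
contact_force: [0.8, -0.9, -0.7]
opening: 0.008
finger_force: 0.0
```

>>> move_arm(targets=[[[0,3,0,0,0,0,0],[0,6,0,0,0,0,0],[0,9,0,0,0,0,0],[0,12,0,0,0,0,0],[0,15,0,0,0,0,0],[0,18,0,0,0,0,0],[0,21,0,0,0,0,0],[0,24,0,0,0,0,0]]])

```text
clock: 12.75
tool_pos: [0.5057, 0.0381, 0.0517]
eef_rot: [0.749, 0.663, -0.0, 0.0]
contact_force: [-0.4, -1.9, -0.0]
opening: 0.005
finger_force: 0.8
```

```bash
cat > chk.py <<'E'
from h import *
from plant import r
s=r.get_state();print(s['clock'],s['tool_pos']*1e3,s['contact_force'])
c=r.camera_info("side");im=r.snapshot("side")[:,:,::-1].copy();cv2.imwrite(f"pics/chk{s['clock']:.2f}.png",im)
b=[x for x in blobs(im,(174,4)) if x[0][1]>200][0];p=plane(c,b[2],.0815)*1e3
p0=plane(c,(361.6,292.0),.0815)*1e3;u=np.array([.125,.992,0])
print(b,'moved along',(p-p0)@u,'across',(p-p0)@[.992,-.125,0])
E
python3 chk.py
```

```text
12.75 [505.6573767   38.11898723  51.7080789 ] [-0.37828546 -1.89429873 -0.02473965]
([346, 284, 29, 25], 604, [360.1, 296.2]) moved along 10.842565173461377 across -0.1080369245822681
```

>>> move_arm(targets=[[[0,4,0,0,0,0,0],[0,10,0,0,0,0,0],[0,17,0,0,0,0,0],[0,24,0,0,0,0,0],[0,31,0,0,0,0,0],[0,38,0,0,0,0,0],[0,45,0,0,0,0,0],[0,52,0,0,0,0,0],[0,58,0,0,0,0,0],[0,62,0,0,0,0,0]]])

```text
clock: 14.05
tool_pos: [0.5134, 0.1002, 0.0518]
eef_rot: [0.749, 0.663, 0.0, 0.0]
contact_force: [0.9, -1.6, -0.7]
opening: 0.008
finger_force: 0.8
```

```bash
python3 chk.py
```

```text
14.05 [513.36797938 100.17825037  51.78415538] [ 0.88141503 -1.55293703 -0.70038111]
([336, 309, 30, 27], 694, [350.5, 322.1]) moved along 73.26524924147381 across -0.2563502613044921
```

Moved 73 of about 104 mm; now slowly over the detent.

>>> move_arm(targets=[[[0,3,0,0,0,0,0],[0,6,0,0,0,0,0],[0,9,0,0,0,0,0],[0,12,0,0,0,0,0],[0,14,0,0,0,0,0],[0,16,0,0,0,0,0],[0,18,0,0,0,0,0]]])

```text
clock: 14.98
tool_pos: [0.5153, 0.1172, 0.0518]
eef_rot: [0.749, 0.663, -0.0, 0.0]
contact_force: [0.2, -3.4, 1.7]
opening: 0.003
finger_force: 2.2
```

>>> move_arm(targets=[[[0,1.5,0,0,0,0,0],[0,3,0,0,0,0,0],[0,4.5,0,0,0,0,0],[0,6,0,0,0,0,0]]])

```text
clock: 15.48
tool_pos: [0.5154, 0.1196, 0.0518]
eef_rot: [0.75, 0.661, -0.002, 0.001]
contact_force: [-0.1, -9.2, 4.0]
opening: 0.003
finger_force: 4.7
```

```bash
python3 chk.py
```

```text
15.475 [515.44377804 119.55419548  51.79465238] [-0.08245795 -9.22846278  4.04346667]
([332, 317, 32, 29], 741, [347.2, 331.0]) moved along 93.05310207925156 across -0.30183204579333633
```

>>> move_arm(targets=[[[0,1,0,0,0,0,0],[0,2,0,0,0,0,0],[0,3,0,0,0,0,0],[0,4,0,0,0,0,0]]])

```text
clock: 16.02
tool_pos: [0.5161, 0.1247, 0.0518]
eef_rot: [0.75, 0.662, -0.002, 0.001]
contact_force: [-0.2, -5.7, 2.5]
opening: 0.003
finger_force: 2.7
```

```bash
python3 chk.py
```

```text
16.025 [516.07089742 124.72058556  51.76217591] [-0.20248747 -5.71288649  2.46190674]
([331, 320, 32, 28], 751, [346.4, 333.4]) moved along 98.22180234779131 across -0.4320587107911926
```

>>> move_arm(targets=[[[0,1,0,0,0,0,0],[0,2,0,0,0,0,0],[0,3,0,0,0,0,0],[0,4,0,0,0,0,0]]])

```text
clock: 16.58
tool_pos: [0.5171, 0.1322, 0.0517]
eef_rot: [0.749, 0.663, 0.0, -0.0]
contact_force: [-0.1, -0.3, -0.2]
opening: 0.001
finger_force: 0.1
```

```bash
python3 chk.py
```

```text
16.575 [517.0739727  132.22360659  51.66854264] [-0.08997899 -0.26232413 -0.1637295 ]
([329, 323, 32, 29], 762, [345.0, 337.0]) moved along 105.94707875734291 across -0.3637562557227252
```

It snapped over: the force dropped to zero and the cell has moved 106 mm. I'll press lightly to confirm the stop, then back off.

>>> move_arm(targets=[[[0,1,0,0,0,0,0],[0,2,0,0,0,0,0],[0,3,0,0,0,0,0]]])

```text
clock: 17.0
tool_pos: [0.5171, 0.1323, 0.0517]
eef_rot: [0.75, 0.662, -0.001, 0.001]
contact_force: [0.1, -6.8, 2.7]
opening: 0.004
finger_force: 3.2
```

```bash
python3 chk.py
```

```text
17.0 [517.10789584 132.29910118  51.71823931] [ 0.128132   -6.78171566  2.6517571 ]
([329, 323, 32, 29], 766, [344.9, 337.0]) moved along 105.98433720760144 across -0.2332229122947016
```

The carriage is hard against the stop: 6.8 N with no motion. I'll retreat straight back, then up.

>>> move_arm(targets=[[[0,-5,0,0,0,0,0],[0,-20,0,0,0,0,0],[0,-50,0,0,0,0,0],[0,-80,0,-20,0,0,0],[0,-100,0,-60,0,0,0],[0,-110,0,-100,0,0,0],[0,-110,0,-140,0,0,0],[0,-110,0,-160,0,0,0],[0,-110,0,-160,0,0,0],[0,-110,0,-160,0,0,0]]])

```text
clock: 18.3
tool_pos: [0.5033, 0.0248, 0.2109]
eef_rot: [0.749, 0.663, -0.001, -0.0]
contact_force: [-0.2, -0.8, 0.1]
opening: 0.001
finger_force: 0.0
```

```bash
python3 chk.py
python3 - <<'E'
from plant import r
import cv2,numpy as np
a=r.snapshot("scene")[:,:,::-1];b=r.snapshot("side")[:,:,::-1]
o=np.zeros((600,800,3),np.uint8);o[:400,:400]=cv2.resize(a[120:370,120:500],(400,400));o[:500,400:]=cv2.resize(b[170:420,200:440],(400,500))
cv2.imwrite("pics/end.png",o)
E
```

```text
18.3 [503.33531841  24.78121004 210.86083228] [-0.224097   -0.83675356  0.06274068]
([329, 323, 32, 29], 773, [344.8, 336.9]) moved along 105.82316402304664 across -0.05373993829689283
```

View pics/end.png

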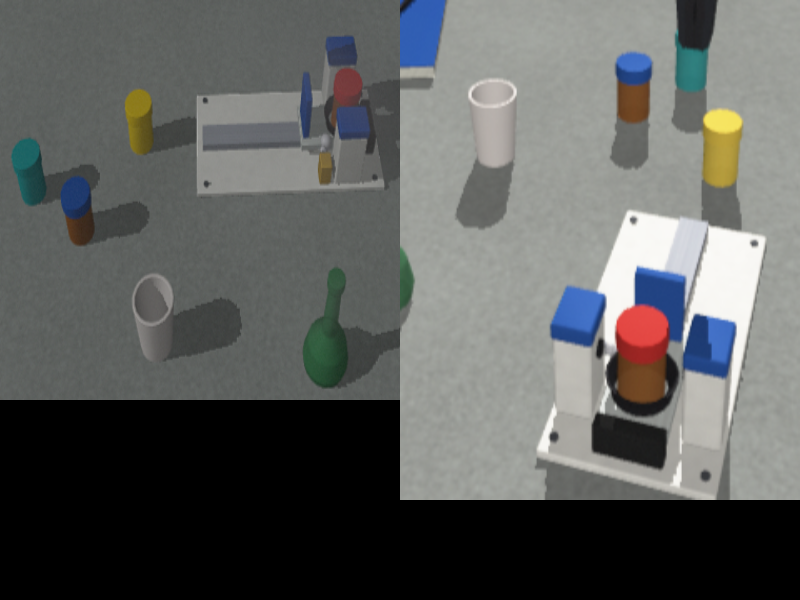

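The red cell stands upright between the towers at about (641,355) in the crop, the carriage is home, and the bystanders have not moved.

```bash
python3 -c "
from plant import r
print(r.finish_job())"
```

```text
the job is handed in; nothing more can be done
None
```

The job is handed in at about 18 s on the clock: the red cell stands upright in the nest, the carriage was pushed home by its tab until the detent clicked, and the blue cell, flask and beaker were left where they stood.

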